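Hold the beam enclosure's cover open at 45 degrees

ROBOT

A 7-joint arm with a two-finger parallel gripper is mounted at the origin on a cart in front of the work surface, level with it; the furniture and walls round the work are solid. World frame = base frame: x ahead of the robot, y to its left, z up, the work surface at z = 0. Lengths are in m, angles in rad, forces in N, time in s.
With the tool pointing down it reaches from about 0.35 to 0.9 m from the base axis. Payload 7.2 kg.
Tool frame: the origin (TCP) lies at the centre of the arm's flange, where the gripper is bolted on; the fingertips stand 173 mm ahead of it and the grasp point (between the pads) lies r.grip_point_offset ahead of it (r.grip_point_offset is the distance from the TCP to the grasp point, in m); z points along the fingers, y is the line along which they close (so a half turn about z gives the same grasp; the last joint's range is limited). The gripper opens to 85 mm and grips with 20 to 120 N. Pads are 22 mm wide; open, the fingers measure 114 mm over their backs; the gripper's body (76 mm by 85 mm) begins 54 mm behind the grasp point. The pads swing forward as they close: fully open they stand 13 mm farther back than shut.
Start: joints at [-1.391, 0.411, -0.013, 1.596, 0.006, 1.134, -0.082], TCP at [0.153, 0.606, 0.405] pointing down, gripper open.
Joint ranges: [-2.95, 2.95], [-0.29, 1.99], [-1.47, 1.44], [0.14, 2.54], [-1.03, 4.17], [0.13, 1.85], [-2.86, 2.86]. Speed limits (rad/s): [2.39, 2.39, 3.01, 3.01, 3.14, 3.14, 3.14].

INTERFACE

Orientations are given as a unit quaternion [w, x, y, z].
In Python, from station import r gives the robot as it stands. The module is installed in compiled form; this text tells all that it offers.
- The arm moves only by the tool drive_tool, never from a script. Its argument "motion" is a list of rows, each a list of 7 numbers: the opening, from 0 (shut) to 1 (fully open), then the shift along the tool's x, y, z in cm, then the turn, a rotation vector about the tool's x, y, z in degrees. In form: [[gripper, tx, ty, tz, wx, wy, wz], ...]. A call has 1 to 12 rows; each row shifts and turns the commanded pose from where the row before left it, along the tool's axes as they then stand; what a row does not reach is not made up. A row lasts 1/10 s, in which the tool goes at most 50 mm and 8.59 degrees, less where a joint would pass 70% of its speed; a pose out of reach is approached as far as the arm can. A call is refused whole if a number of a shift passes 5 or a number of a turn 8.59, either way. A call with a gripper value outside its range is refused whole. The fingers move at their own pace and stop on an object; "force" is the grip in N (left out, the last holds). Time passes only in rows, so rows that do not move let the fingers close. It gives the time, the measured TCP pose, the force, the opening and the grip force at its end, in the units of the state.
- r.observe(): the state, without advancing time (a new reading comes with each control period).
- r.grab_frame(name): name is "side" or "top" or "wrist"; returns a dict with "pixels" (384x512x3 uint8, red, green, blue), "fx", "fy", "cx", "cy" (pixels), "k1" (the pictures are not rectified: a ray, as slopes to the right and down, at radius r is drawn at 1 + k1 r^2 times it, then the intrinsics apply), "world_from_camera" (4x4, takes a point from camera to world coordinates); the wrist camera has in their place "tool_from_camera" (4x4, takes a point from camera to tool coordinates, whose origin is the TCP and whose axes are the flange's). Camera axes: x right, y up, looking along -z (the intrinsics and any distortion apply to the point x, -y, -z); pixel columns grow to the right and rows downward; lengths in m; the calibration is good to about 2 mm. A picture is of the moment at which its call begins: read the wrist's pose just before it. There is no depth.
- r.sign_off(): hands the job in; it is judged then, once.
The state is a dict: "time_s": time; "joints": joint angles; "qd": joint speeds; "effort": joint torques, N m; "ee_pos": TCP position; "tcp_rot": TCP orientation; "wrist_force": force on the tool from outside, world axes, zero at the start; "torque": the same for the moment, N m; "gripper_width": finger opening in m; "finger_force": force on a finger pad.
Only numpy, scipy, OpenCV 4.12 (cv2) and the standard library are available. Lean on these libraries where they do the work, as an engineer would, in place of code of your own. Each camera call takes 0.05 s, during which the arm holds its last target. There are 200 camera calls.

TASK

I need to look at the mirror inside the beam enclosure. Lift the V-block off its shut cover and set it down upright on the bare table without dropping it, then raise the cover by its bar handle to 45 degrees and finish holding it there still in the gripper, because the cover has no stay and falls shut when let go. Leave the other things on the table where they are.

Things in the scene. Friction and masses are not known exactly. Their poses are not given: they have to be found in the camera images.
- enclosure: Aluminium box bolted to the table, 150 mm (its x) by 190 mm (its y) by 95 mm high, black round beam port in each y side wall, low foot lugs 17 mm out from the y sides; a mirror stands inside. Origin: centre of its underside, on the table. Its x axis points level from the front wall (robot side) to the back wall, where the cover is hinged. Yaw varies by up to 0.3 rad either way.
- cover (a joint): Opening angle of the enclosure's cover, rad: 0 shut (level), grows as the front edge rises; 45 degrees is 0.785; stop at 1.2. Dark 4 mm plate, 154 by 192 mm, about 0.4 kg, hinged along the top of the back wall; its upper face is 99 mm above the table when shut. Almost no friction, no spring, no stay: let go, it falls shut from any angle.
- cover_handle (a point): Middle of the cover's handle: round steel bar, 12 mm thick, parallel to the hinge, 98 mm free between its two posts, near the cover's front edge. Its axis is 45 mm above the cover's face; when shut, 144 mm above the table, 145 mm in front of the hinge axis (enclosure -x) and 47 mm above it. Held from above, fingers before and behind the bar, it can turn in the grip as the cover rises.
- cover_hinge (a point): Middle of the hinge axis: 79 mm behind the enclosure's origin (enclosure +x), 97 mm above the table. The axis is level, along the enclosure's y. Radius from it to the bar's axis: 152 mm.
- v_block: Bright steel V-block, 45 mm (its x, along the V groove in its top) by 35 mm (its y) by 30 mm high, about 0.2 kg. Origin: centre of its underside; z up. It lies loose on the cover behind the handle, yaw within 0.4 rad of the enclosure's. The table at the robot's right, before the big black instrument box (x 0.38 to 0.48, y -0.30 to -0.15), is bare.
- cleaver: Bystander: blue fibre cleaver with a black lever, 80 x 61 x 36 mm, left of the enclosure. Origin under its centre.
- parts_box: Bystander: little open red box, 46 x 66 x 24 mm, left of the enclosure. Origin under its centre.
- grease_pot: Bystander: teal pot, 58 mm across, 64 mm high, behind the enclosure. Origin under its centre.
- fork_clamp: Bystander: flat black fork-shaped clamp, 65 x 32 x 10 mm, to the front left of the enclosure. Origin under its centre.
- tweezers: Bystander: steel tweezers lying flat, 122 x 12 x 9 mm, on the table between the robot and the enclosure. Origin under their centre.
Mind the look-alikes: they are no part of the job. Of the things like the v_block, leave any that is turquoise or yellow; of the rest the smaller one is meant.

How it is judged:
On the way, in this order (a step that is already met when the one before it is completed fails the run):
1. the V-block stands upright and released on the table, the cover still shut (height (world z) of v_block between -0.01 and 0.003 m and angle between v_block's own z axis and vertical below 0.1 rad and linear speed of v_block below 0.03 m/s and contact force between the fingers and v_block below 0.1 N and value of joint cover below 0.08 rad), for 0.2 s.
2. the cover is held by its handle at 45 degrees (within 5), still (value of joint cover between 0.698 and 0.873 rad and velocity of joint cover between -0.1 and 0.1 rad/s and contact force between the fingers and cover above 0.4 N and distance between the grasp point and cover_handle below 0.07 m), for 0.3 s.
At the end, for the whole second after the job is handed in: The fingers hold the cover still at 45 degrees, within 5 either way, by its handle (over 0.4 N, grasp point within 70 mm of the handle's middle), nothing else propping it; the V-block stands upright (within 6 degrees), released and at rest, on the table (value of joint cover between 0.698 and 0.873 rad and velocity of joint cover between -0.05 and 0.05 rad/s and contact force between the fingers and cover above 0.4 N and contact force between v_block and cover below 0.05 N and contact force between the fingers and v_block below 0.1 N and height (world z) of v_block between -0.01 and 0.003 m and angle between v_block's own z axis and vertical below 0.1 rad and linear speed of v_block below 0.03 m/s and distance between the grasp point and cover_handle below 0.07 m); the arm keeps its last pose, push and grip.
It fails at once if the V-block is tipped over (beyond about 45 degrees) (angle between v_block's own z axis and vertical above 0.8 rad).
It fails at once if the V-block is dropped or knocked flying (faster than 0.6 m/s while not held) (linear speed of v_block above 0.6 m/s and contact force between the fingers and v_block below 0.05 N).
It fails at once if one of the listed bystanders is moved by more than 30 mm (distance of any of cleaver, parts_box, grease_pot, fork_clamp, tweezers from where it was at the start of the episode above 0.03 m).
It also fails if it takes over 56 s, if anything falls off the work surface, if the arm or the gripper's body presses on something with over 40 N, if the wrist force passes 120 N, or if a joint passes its speed limit or range.

## Working session

There is one attempt and no reset: what is moved stays moved. The work goes in short steps, Python scripts to look and compute and a tool call to move; the robot and the scene stay as the last step left them, time stands still between calls to the robot, and variables do not carry over. Pictures are saved under pics/ and viewed, at most 10 in all, crops included, and the job is handed in when it is done.

Besides the shell and the picture viewer there is one more tool, called after "Call:" as name(argument=value, ...) on one line, values as JSON. drive_tool: Moves the arm, as the interface text tells. Its arguments: {"type":"object","properties":{"motion":{"type":"array","items":{"type":"array","items":{"type":"number"}}},"force":{"type":"number"}},"required":["motion"]}

```bash
mkdir -p pics
cat > h.py <<'E'
import numpy as np, cv2, json
from station import r
from scipy.spatial.transform import Rotation as R
def snap(name,fn):
    s=r.observe(); f=r.grab_frame(name)
    cv2.imwrite('pics/'+fn+'.png',cv2.cvtColor(f['pixels'],cv2.COLOR_RGB2BGR))
    if 'world_from_camera' in f: T=np.array(f['world_from_camera'])
    else:
        q=s['tcp_rot'];A=np.eye(4);A[:3,:3]=R.from_quat([q[1],q[2],q[3],q[0]]).as_matrix();A[:3,3]=s['ee_pos'];T=A@np.array(f['tool_from_camera'])
    np.savez('pics/'+fn+'.npz',T=T,K=[f['fx'],f['fy'],f['cx'],f['cy'],f['k1']])
def load(fn):
    d=np.load('pics/'+fn+'.npz');return d['T'],d['K']
def px2w(fn,u,v,z):
    T,K=load(fn);Km=np.array([[K[0],0,K[2]],[0,K[1],K[3]],[0,0,1]])
    p=cv2.undistortPoints(np.array([[[u,v]]],float),Km,np.array([K[4],0,0,0]))[0,0]
    d=T[:3,:3]@np.array([p[0],-p[1],-1]);o=T[:3,3];return o+d*(z-o[2])/d[2]
def w2px(fn,P):
    T,K=load(fn);c=(np.atleast_2d(P)-T[:3,3])@T[:3,:3];x=c[:,0]/-c[:,2];y=-c[:,1]/-c[:,2];s=1+K[4]*(x*x+y*y)
    return np.c_[K[0]*x*s+K[2],K[1]*y*s+K[3]]
E
python3 - <<'E'
from h import *
s=r.observe();print({k:np.round(v,3) for k,v in s.items()},r.grip_point_offset)
snap('top','top0');snap('side','side0')
a=cv2.imread('pics/top0.png');b=cv2.imread('pics/side0.png')
cv2.imwrite('pics/top0b.png',cv2.resize(a,(800,600)))
cv2.imwrite('pics/side0b.png',cv2.resize(b,(800,600)))
E
```

```text
{'time_s': np.float64(0.0), 'joints': array([-1.391,  0.412, -0.013,  1.597,  0.006,  1.134, -0.082]), 'qd': array([-0.001, -0.001, -0.001,  0.   ,  0.   ,  0.002,  0.002]), 'effort': array([ 1.0000e-03, -6.0063e+01,  6.8300e-01, -2.9942e+01,  1.4000e-02,
        1.1000e-02,  0.0000e+00]), 'ee_pos': array([0.153, 0.606, 0.404]), 'tcp_rot': array([-0.   ,  0.124,  0.992, -0.001]), 'wrist_force': array([-0.621, -0.515,  0.255]), 'torque': array([ 0.046, -0.024, -0.003]), 'finger_force': np.float64(0.0), 'gripper_width': np.float64(0.086)} 0.1547
```

View pics/top0b.png

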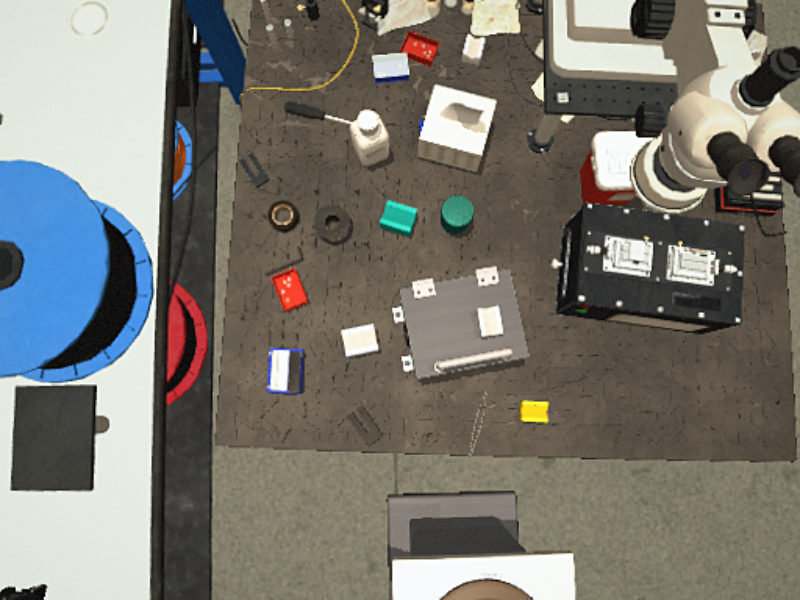

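View pics/side0b.png

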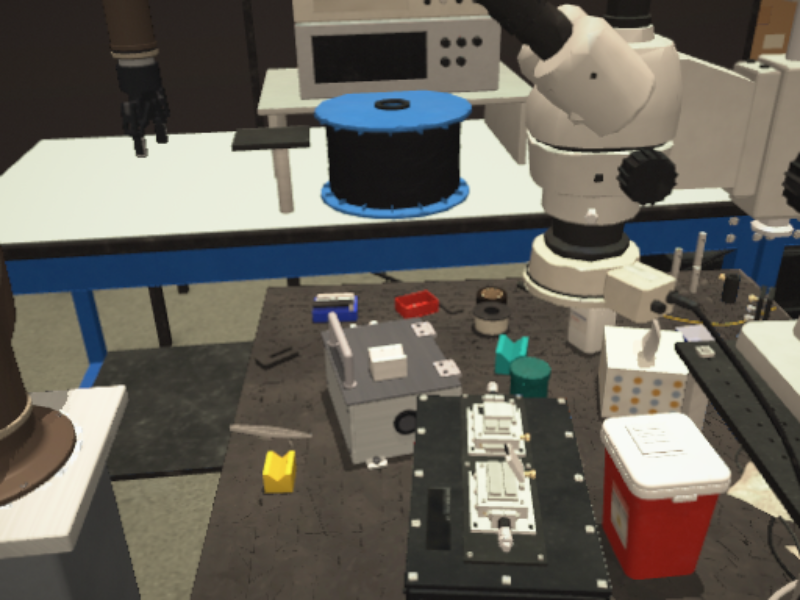

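The top view (800-px scale) shows the cover with corners about (400,290), (510,268), (527,357) and (417,380), and the handle from (437,368) to (510,352). The V-block is at (490,321), the yellow look-alike at (535,411), the tweezers at (480,425), and the instrument box is on the right. The side view confirms the V-block stands upright on the shut cover.

Run:
```python
from h import *
k=.64
for n,u,v,z in [('TL',400,290,.099),('TR',510,268,.099),('BR',527,357,.099),('BL',417,380,.099),('hL',437,368,.15),('hR',510,352,.15),('vb',490,321,.129),('yel',535,411,.025),('twA',487,392,.005),('twB',472,453,.005),('boxfl',558,310,.0),('boxfr',740,330,0),('tblcorner',795,460,0),('bigger',360,340,.04),('microscope',665,205,.2)]:
    print(n,np.round(px2w('top0',u*k,v*k,z),3))
img=cv2.imread('pics/top0.png')
c=img[165:260,245:350]; cv2.imwrite('pics/c1.png',cv2.resize(c,None,fx=6,fy=6,interpolation=cv2.INTER_CUBIC))
```

```text
TL [0.606 0.133 0.099]
TR [ 0.639 -0.055  0.099]
BR [ 0.487 -0.075  0.099]
BL [0.455 0.109 0.099]
hL [0.471 0.078 0.15 ]
hR [ 0.493 -0.038  0.15 ]
vb [ 0.546 -0.012  0.129]
yel [ 0.397 -0.098  0.025]
twA [ 0.433 -0.018  0.005]
twB [0.327 0.013 0.005]
boxfl [ 0.578 -0.157  0.   ]
boxfr [ 0.53  -0.498  0.   ]
tblcorner [ 0.289 -0.58   0.   ]
bigger [0.529 0.205 0.04 ]
microscope [ 0.714 -0.291  0.2  ]
```

View pics/c1.png

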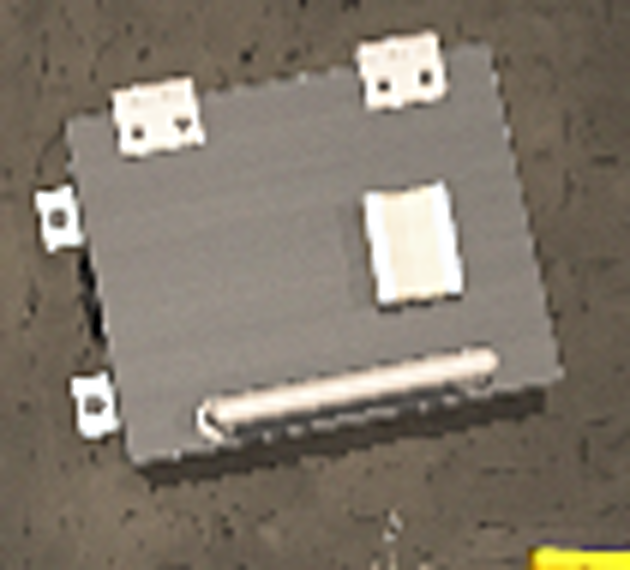

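The crop shows the bar handle's ends at (210,418) and (490,360), and the V-block's top corners at (365,195), (443,183), (462,290) and (380,303).

```bash
cat >> h.py <<'E'
def plan(p,phi):
    """rows to move the TCP to p, with the tool straight down and its y axis at world angle phi (deg)"""
    s=r.observe();q=s['tcp_rot'];A=R.from_quat([q[1],q[2],q[3],q[0]])
    c,t=np.cos(np.radians(phi)),np.sin(np.radians(phi))
    B=R.from_matrix(np.array([[-t*-1,c,0],[-c,t,0],[0,0,-1]]))
    M=B.as_matrix();assert abs(np.linalg.det(M)-1)<1e-6
    print('turn deg (tool)',np.round((A.inv()*B).as_rotvec(degrees=True),2),'then shift cm (new tool axes)',np.round(B.inv().apply(np.array(p)-s['ee_pos'])*100,2),'| shift cm old axes',np.round(A.inv().apply(np.array(p)-s['ee_pos'])*100,2))
E
python3 - <<'E'
from h import *
c=[px2w('top0',245+u/6,165+v/6,.129)[:2] for u,v in [(365,195),(443,183),(462,290),(380,303)]]
c=np.array(c);print(np.round(c,3),c.mean(0));
for i,j in [(3,0),(2,1)]: d=c[j]-c[i];print('x-edge',np.hypot(*d),np.degrees(np.arctan2(d[1],d[0])))
for i,j in [(1,0),(2,3)]: d=c[j]-c[i];print('y-edge',np.hypot(*d),np.degrees(np.arctan2(d[1],d[0]))-90)
plan([.50,-.012,.405],99)
E
```

```text
[[ 0.567  0.007]
 [ 0.571 -0.027]
 [ 0.525 -0.032]
 [ 0.52   0.003]] [ 0.54565327 -0.01222297]
x-edge 0.046337417542184754 5.159560258922089
x-edge 0.04622132200604246 7.038106376707639
y-edge 0.03375358866692449 7.169239351972124
y-edge 0.035272886616259304 7.311720412256932Traceback (most recent call last):
  File "<stdin>", line 6, in <module>
  File "h.py", line 24, in plan
    B=R.from_matrix(np.array([[-t*-1,c,0],[-c,t,0],[0,0,-1]]))
  File "scipy/spatial/transform/_rotation.pyx", line 1143, in scipy.spatial.transform._rotation.Rotation.from_matrix
ValueError: Non-positive determinant (left-handed or null coordinate frame) in rotation matrix 0: [[ 0.98768834 -0.15643447  0.        ]
 [ 0.15643447  0.98768834  0.        ]
 [ 0.          0.         -1.        ]].
```

```bash
sed -i 's/\[\[-t\*-1,c,0\],\[-c,t,0\]/[[-t,c,0],[c,t,0]/' h.py
python3 - <<'E'
from h import *
plan([.52,-.012,.405],97)
plan([.52,-.012,.405],-83)
print(np.round(r.grab_frame('wrist')['tool_from_camera'],3))
E
```

```text
turn deg (tool) [-8.000e-02 -1.000e-02 -2.119e+01] then shift cm (new tool axes) [-28.87 -65.78  -0.11] | shift cm old axes [-5.070e+01 -5.089e+01 -2.000e-02]
turn deg (tool) [-1.0000e-02  1.2000e-01  1.5881e+02] then shift cm (new tool axes) [28.87 65.78 -0.11] | shift cm old axes [-5.070e+01 -5.089e+01 -2.000e-02]
[[ 0.001  0.957  0.291  0.073]
 [ 1.    -0.001 -0.    -0.001]
 [ 0.     0.291 -0.957  0.03 ]
 [ 0.     0.     0.     1.   ]]
```

Call:
drive_tool(motion=[[1,0,0,0,0,0,-7.06],[1,0,0,0,0,0,-7.06],[1,0,0,0,0,0,-7.06],[1,-1.6,-3.65,0,0,0,0],[1,-1.6,-3.65,0,0,0,0],[1,-1.6,-3.65,0,0,0,0],[1,-1.6,-3.65,0,0,0,0],[1,-1.6,-3.65,0,0,0,0],[1,-1.6,-3.65,0,0,0,0],[1,-1.6,-3.65,0,0,0,0],[1,-1.6,-3.65,0,0,0,0],[1,-1.6,-3.65,0,0,0,0]])

```text
time_s: 1.35
ee_pos: [0.3367, 0.2957, 0.4047]
tcp_rot: [0.0, -0.061, 0.998, 0.0]
wrist_force: [0.1, 0.6, 0.6]
gripper_width: 0.0851
finger_force: 0.0
```

Call:
drive_tool(motion=[[1,-1.6,-3.65,0,0,0,0],[1,-1.6,-3.65,0,0,0,0],[1,-1.6,-3.65,0,0,0,0],[1,-1.6,-3.65,0,0,0,0],[1,-1.6,-3.65,0,0,0,0],[1,-1.6,-3.65,0,0,0,0],[1,-1.6,-3.65,0,0,0,0],[1,-1.6,-3.65,0,0,0,0],[1,-1.6,-3.65,0,0,0,0],[1,0,0,0,0,0,0],[1,0,0,0,0,0,0]])

```text
time_s: 2.45
ee_pos: [0.519, -0.0119, 0.4042]
tcp_rot: [-0.0, -0.06, 0.998, -0.0]
wrist_force: [-0.4, 1.0, -0.3]
gripper_width: 0.0855
finger_force: 0.0
```

Run:
```python
from h import *
snap('wrist','w1')
s=r.observe();print(np.round(s['joints'],2),np.round(s['ee_pos'],3))
plan([.546,-.012,.405],97)
# predicted V-block top corners / enclosure landmarks for comparison
a=np.radians(7);Rz=np.array([[np.cos(a),-np.sin(a)],[np.sin(a),np.cos(a)]])
P=[np.r_[[.546,-.012]+Rz@np.array(v),.129] for v in [(.0225,.0175),(.0225,-.0175),(-.0225,-.0175),(-.0225,.0175)]]
print(np.round(w2px('w1',P)))
cv2.imwrite('pics/w1b.png',cv2.resize(cv2.imread('pics/w1.png'),(800,600)))
```

```text
[-0.39  0.23  0.38  1.87 -0.1   1.06  1.72] [ 0.519 -0.011  0.404]
turn deg (tool) [ 0.03 -0.06 -0.03] then shift cm (new tool axes) [-2.69 -0.45 -0.07] | shift cm old axes [-2.69 -0.45 -0.08]
[[276. 251.]
 [234. 251.]
 [233. 200.]
 [277. 200.]]
```

View pics/w1b.png

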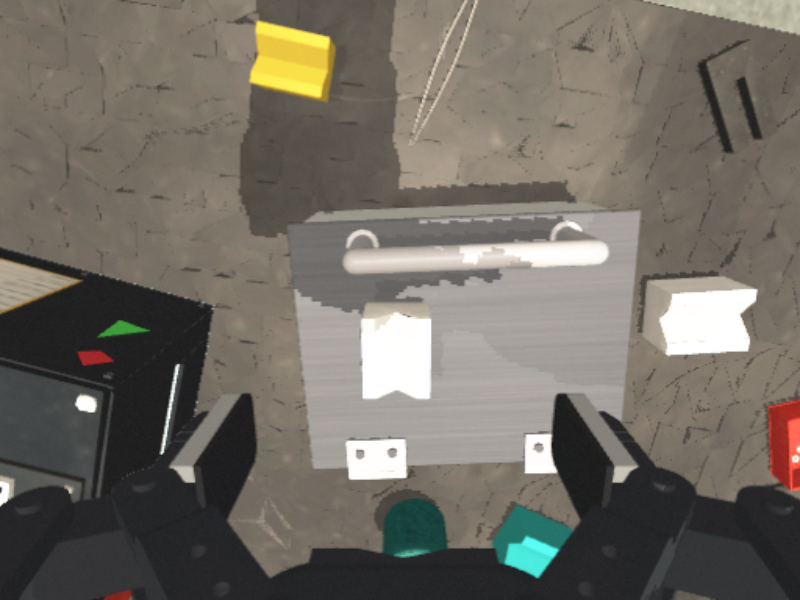

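The wrist view shows the V-block's top at (362–430, 317–398), within about 3 mm of the prediction, and the bar from (345,261) to (607,251). I'll descend and grip.

Call:
drive_tool(motion=[[1,-2.8,-0.45,0,0,0,0],[1,0,0,3,0,0,0],[1,0,0,3,0,0,0],[1,0,0,3,0,0,0],[1,0,0,2,0,0,0],[1,0,0,1,0,0,0],[1,0,0,0.9,0,0,0],[1,0,0,0,0,0,0],[1,0,0,0,0,0,0]], force=40)

```text
time_s: 3.4
ee_pos: [0.5476, -0.0121, 0.2764]
tcp_rot: [0.001, -0.061, 0.998, 0.0]
wrist_force: [0.3, -0.5, 0.3]
gripper_width: 0.0856
finger_force: 0.0
```

Run:
```python
from h import *
for n,u,v,z in [('hR',345,261,.144),('hL',607,251,.144),('FR',288,225,.099),('FL',640,210,.099),('BR',313,468,.099),('BL',624,460,.099)]:
    print(n,np.round(px2w('w1',u*.64,v*.64,z),4))
plan([.547,-.012,.275],97)
```

```text
hR [ 0.4971 -0.0424  0.144 ]
hL [0.4779 0.0769 0.144 ]
FR [ 0.491  -0.0789  0.099 ]
FL [0.4601 0.1085 0.099 ]
BR [ 0.6416 -0.0549  0.099 ]
BL [0.6124 0.1381 0.099 ]
turn deg (tool) [0.   0.06 0.  ] then shift cm (new tool axes) [0.06 0.01 0.14] | shift cm old axes [0.06 0.01 0.14]
```

Call:
drive_tool(motion=[[0,0,0,0.1,0,0,0],[0,0,0,0,0,0,0],[0,0,0,0,0,0,0],[0,0,0,0,0,0,0],[0,0,0,0,0,0,0],[0,0,0,0,0,0,0],[0,0,0,0,0,0,0],[0,0,0,0,0,0,0],[0,0,0,0,0,0,0],[0,0,0,0,0,0,0]], force=40)

```text
time_s: 4.4
ee_pos: [0.5475, -0.0124, 0.2752]
tcp_rot: [0.0, -0.061, 0.998, 0.0]
wrist_force: [-1.3, -0.2, 6.0]
gripper_width: 0.0344
finger_force: 40.0
```

Call:
drive_tool(motion=[[0,0,0,-1,0,0,0],[0,0,0,-2,0,0,0],[0,0,0,-2.5,0,0,0],[0,0,0,-2.5,0,0,0],[0,0,0,-2,0,0,0],[0,0,0,0,0,0,0],[0,0,0,0,0,0,0]])

```text
time_s: 5.1
ee_pos: [0.5471, -0.0122, 0.3745]
tcp_rot: [0.0, -0.061, 0.998, 0.0]
wrist_force: [-0.4, -0.4, -2.6]
gripper_width: 0.0342
finger_force: 40.4
```

Run:
```python
from h import *
plan([.43,-.235,.375],97)
```

```text
turn deg (tool) [ 0.01  0.01 -0.01] then shift cm (new tool axes) [ 14.34 -20.69  -0.05] | shift cm old axes [ 14.34 -20.69  -0.06]
```

Call:
drive_tool(motion=[[0,1,-1.4,0,0,0,0],[0,2,-2.9,0,0,0,0],[0,2.5,-3.6,0,0,0,0],[0,2.5,-3.6,0,0,0,0],[0,2.5,-3.6,0,0,0,0],[0,2,-2.9,0,0,0,0],[0,1.8,-2.7,0,0,0,0],[0,0,0,0,0,0,0],[0,0,0,0,0,0,0]])

```text
time_s: 6.0
ee_pos: [0.4293, -0.236, 0.3737]
tcp_rot: [-0.001, -0.059, 0.998, 0.0]
wrist_force: [0.3, 2.1, -2.4]
gripper_width: 0.0342
finger_force: 40.4
```

Call:
drive_tool(motion=[[0,0,0,2,0,0,0],[0,0,0,3,0,0,0],[0,0,0,3.5,0,0,0],[0,0,0,3.5,0,0,0],[0,0,0,3,0,0,0],[0,0,0,2,0,0,0],[0,0,0,1,0,0,0],[0,0,0,0.8,0,0,0],[0,0,0,0,0,0,0],[0,0,0,0,0,0,0]])

```text
time_s: 7.0
ee_pos: [0.4309, -0.2352, 0.1873]
tcp_rot: [0.0, -0.061, 0.998, -0.0]
wrist_force: [-0.1, -1.2, -2.1]
gripper_width: 0.0344
finger_force: 40.4
```

Bottom is about 11 mm above the table; lowering gently.

Call:
drive_tool(motion=[[0,0,0,0.4,0,0,0],[0,0,0,0.3,0,0,0],[0,0,0,0.2,0,0,0],[0,0,0,0.1,0,0,0],[0,0,0,0,0,0,0],[0,0,0,0,0,0,0]])

```text
time_s: 7.6
ee_pos: [0.4306, -0.2352, 0.1767]
tcp_rot: [0.0, -0.061, 0.998, -0.0]
wrist_force: [-0.5, 0.1, -2.5]
gripper_width: 0.0348
finger_force: 40.4
```

Call:
drive_tool(motion=[[0,0,0,0.1,0,0,0],[0,0,0,0,0,0,0],[0,0,0,0,0,0,0]])

```text
time_s: 7.9
ee_pos: [0.4307, -0.2352, 0.1762]
tcp_rot: [0.0, -0.061, 0.998, 0.0]
wrist_force: [-2.4, 0.5, 5.7]
gripper_width: 0.0344
finger_force: 41.3
```

Contact with the table (+8 N); releasing slowly, then rising.

Call:
drive_tool(motion=[[0.42,0,0,0,0,0,0],[0.46,0,0,0,0,0,0],[0.55,0,0,0,0,0,0],[0.7,0,0,0,0,0,0],[1,0,0,0,0,0,0],[1,0,0,0,0,0,0],[1,0,0,0,0,0,0],[1,0,0,-1,0,0,0],[1,0,0,-2,0,0,0],[1,0,0,-3,0,0,0],[1,0,0,-4,0,0,0],[1,0,0,-4,0,0,0]])

```text
time_s: 9.1
ee_pos: [0.4301, -0.2352, 0.3175]
tcp_rot: [-0.0, -0.061, 0.998, 0.0]
wrist_force: [1.6, 0.4, 0.2]
gripper_width: 0.0857
finger_force: 0.0
```

Call:
drive_tool(motion=[[1,0,0,-4,0,0,0],[1,0,0,-3.5,0,0,0],[1,0,0,-2,0,0,0],[1,0,0,0,0,0,0],[1,0,0,0,0,0,0]])

```text
time_s: 9.6
ee_pos: [0.4303, -0.235, 0.4111]
tcp_rot: [0.001, -0.061, 0.998, 0.0]
wrist_force: [-0.9, -1.0, -0.1]
gripper_width: 0.085
finger_force: 0.0
```

Run:
```python
from h import *
snap('wrist','w2')
a=np.radians(7);Rz=np.array([[np.cos(a),-np.sin(a)],[np.sin(a),np.cos(a)]])
P=[np.r_[[.4307,-.2352]+Rz@np.array(v),.03] for v in [(.0225,.0175),(-.0225,-.0175)]]
print(w2px('w2',P)*800/512)
# bar grasp: middle (0.4875,0.0172), phi = 9.3
plan([.4875,.0172,.40],9.3)
cv2.imwrite('pics/w2b.png',cv2.resize(cv2.imread('pics/w2.png'),(800,600)))
```

```text
[[428.08699062 291.49923883]
 [378.51007623 228.73178596]]
turn deg (tool) [ 0.000e+00 -5.000e-02  8.769e+01] then shift cm (new tool axes) [23.95  9.73  1.03] | shift cm old axes [-8.76 24.32  1.04]
```

View pics/w2b.png

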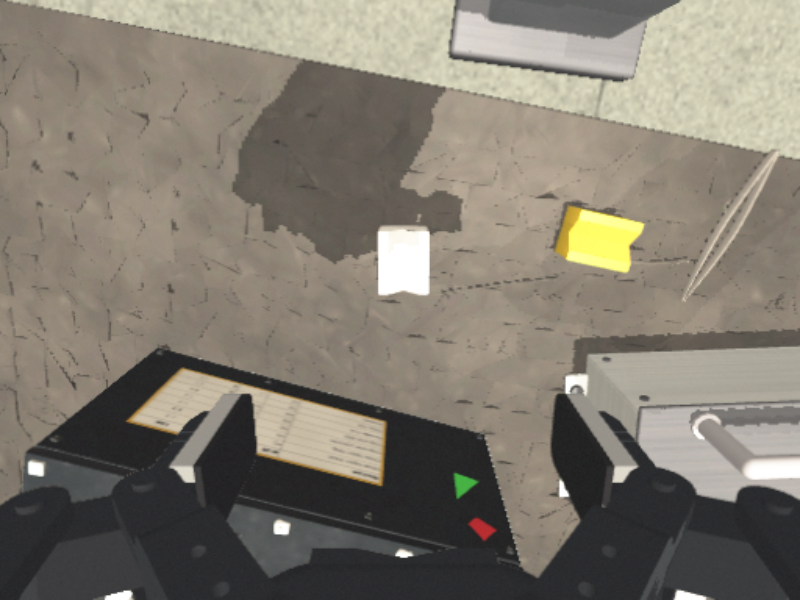

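The V-block stands upright at the predicted place, (378–430, 228–293), and the cover is still shut. Next I'll move over the bar and turn.

Call:
drive_tool(motion=[[1,-0.8,2,0,0,0,0],[1,-1.3,3.6,0,0,0,0],[1,-1.5,4.2,0,0,0,0],[1,-1.5,4.2,0,0,0,0],[1,-1.5,4.2,0,0,0,0],[1,-1.3,3.7,0,0,0,0],[1,-0.9,2.4,0,0,0,0],[1,0,0,0,0,0,7.97],[1,0,0,0,0,0,7.97],[1,0,0,0,0,0,7.97],[1,0,0,0,0,0,7.97],[1,0,0,0,0,0,7.97]])

```text
time_s: 10.85
ee_pos: [0.488, 0.0168, 0.4092]
tcp_rot: [-0.001, 0.286, 0.958, -0.001]
wrist_force: [-0.7, 0.4, 0.6]
gripper_width: 0.0853
finger_force: 0.0
```

Call:
drive_tool(motion=[[1,0,0,0,0,0,7.97],[1,0,0,0,0,0,7.97],[1,0,0,0,0,0,7.97],[1,0,0,0,0,0,7.97],[1,0,0,0,0,0,7.97],[1,0,0,0,0,0,7.97],[1,0,0,0,0,0,0],[1,0,0,0,0,0,0],[1,0,0,0,0,0,0]])

```text
time_s: 11.75
ee_pos: [0.4883, 0.0168, 0.4102]
tcp_rot: [-0.0, 0.646, 0.763, -0.0]
wrist_force: [-0.4, 0.0, 0.0]
gripper_width: 0.0856
finger_force: 0.0
```

Run:
```python
from h import *
snap('wrist','w3')
plan([.4875,.0172,.299],9.3)
print(np.round(r.observe()['joints'],2))
u=np.array([-np.sin(np.radians(9.3)),np.cos(np.radians(9.3))]);c=np.array([.4875,.0172])
print(w2px('w3',[np.r_[c+k*u,.144] for k in (-.06,0,.06)])*800/512)
cv2.imwrite('pics/w3b.png',cv2.resize(cv2.imread('pics/w3.png'),(800,600)))
```

```text
turn deg (tool) [-0.04  0.01  0.15] then shift cm (new tool axes) [ 0.06 -0.07 11.13] | shift cm old axes [ 0.06 -0.07 11.13]
[-0.6   0.18  0.54  1.94 -0.1   1.05  0.15]
[[400.60970953 417.35272802]
 [400.99818019 307.50082413]
 [401.44738316 180.9820592 ]]
```

View pics/w3b.png

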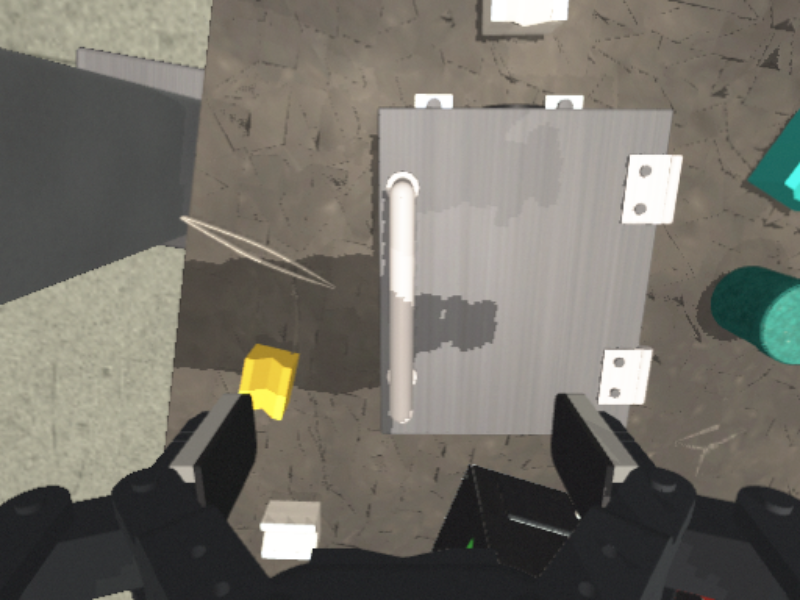

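The bar lies along column 402, rows 185–420, which matches the prediction (401, 181–417). Descending and gripping.

Call:
drive_tool(motion=[[1,0.06,-0.07,2,0,0,0],[1,0,0,3,0,0,0],[1,0,0,3,0,0,0],[1,0,0,2,0,0,0],[1,0,0,1.1,0,0,0],[1,0,0,0,0,0,0],[0,0,0,0,0,0,0],[0,0,0,0,0,0,0],[0,0,0,0,0,0,0],[0,0,0,0,0,0,0],[0,0,0,0,0,0,0],[0,0,0,0,0,0,0]], force=30)

```text
time_s: 13.0
ee_pos: [0.4873, 0.0172, 0.3001]
tcp_rot: [-0.001, 0.647, 0.762, -0.0]
wrist_force: [-4.1, -1.1, 6.4]
gripper_width: 0.0107
finger_force: 29.3
```

Call:
drive_tool(motion=[[0,0,0,0,0,0,0],[0,0,0,0,0,0,0],[0,0,0,0,0,0,0]])

```text
time_s: 13.3
ee_pos: [0.4872, 0.0172, 0.3001]
tcp_rot: [-0.001, 0.647, 0.762, -0.0]
wrist_force: [-3.2, 0.4, 6.1]
gripper_width: 0.011
finger_force: 29.3
```

Run:
```python
from h import *
s=r.observe();print(np.round(s['ee_pos'],4),s['gripper_width'],s['finger_force'],np.round(s['wrist_force'],1))
# arc: cumulative and per-step shifts (tool y = +enclosure x, tool z = down), cm
a0=np.arctan2(47,145);th=np.radians([0,1.5,4.5,9,14,19,24,29,34,39,42.5,44.5,45])
d=np.c_[15.24*(np.cos(a0)-np.cos(a0+th)),-15.24*(np.sin(a0+th)-np.sin(a0))]
print(np.round(np.diff(d,axis=0),2).tolist(),d[-1])
```

```text
[0.4872 0.0172 0.3001] 0.011042936723279577 29.3001651763916 [-3.2  0.4  6.1]
[[0.13, -0.38], [0.29, -0.75], [0.5, -1.09], [0.65, -1.16], [0.75, -1.1], [0.84, -1.03], [0.93, -0.95], [1.01, -0.86], [1.08, -0.77], [0.8, -0.48], [0.47, -0.25], [0.12, -0.06]] [ 7.569011   -8.87487603]
```

Call:
drive_tool(motion=[[0,0,0.13,-0.38,0,0,0],[0,0,0.14,-0.37,0,0,0],[0,0,0.15,-0.38,0,0,0],[0,0,0.25,-0.55,0,0,0],[0,0,0.25,-0.54,0,0,0],[0,0,0.32,-0.58,0,0,0],[0,0,0.33,-0.58,0,0,0],[0,0,0.37,-0.55,0,0,0],[0,0,0.38,-0.55,0,0,0],[0,0,0,0,0,0,0],[0,0,0,0,0,0,0]])

```text
time_s: 14.4
ee_pos: [0.5093, 0.0207, 0.3446]
tcp_rot: [-0.002, 0.647, 0.762, -0.001]
wrist_force: [-10.9, -1.7, 3.6]
gripper_width: 0.0108
finger_force: 29.4
```

Call:
drive_tool(motion=[[0,0,0.42,-0.52,0,0,0],[0,0,0.42,-0.51,0,0,0],[0,0,0.46,-0.48,0,0,0],[0,0,0.47,-0.47,0,0,0],[0,0,0.5,-0.43,0,0,0],[0,0,0.51,-0.43,0,0,0],[0,0,0.54,-0.39,0,0,0],[0,0,0.54,-0.38,0,0,0],[0,0,0.4,-0.24,0,0,0],[0,0,0.4,-0.24,0,0,0],[0,0,0.47,-0.25,0,0,0],[0,0,0.12,-0.06,0,0,0]])

```text
time_s: 15.6
ee_pos: [0.5623, 0.0292, 0.3908]
tcp_rot: [-0.0, 0.647, 0.762, 0.0]
wrist_force: [-12.2, -1.2, 15.7]
gripper_width: 0.0106
finger_force: 31.1
```

Call:
drive_tool(motion=[[0,0,0,0,0,0,0],[0,0,0,0,0,0,0],[0,0,0,0,0,0,0],[0,0,0,0,0,0,0],[0,0,0,0,0,0,0],[0,0,0,0,0,0,0]])

```text
time_s: 16.2
ee_pos: [0.5619, 0.0292, 0.3906]
tcp_rot: [-0.001, 0.647, 0.762, 0.0]
wrist_force: [-11.2, -0.7, 16.3]
gripper_width: 0.0109
finger_force: 31.1
```

Run:
```python
from h import *
s=r.observe();print(np.round(s['ee_pos'],4),s['gripper_width'],s['finger_force'],np.round(s['wrist_force'],1))
d=s['ee_pos']-np.array([.4872,.0172,.3001]);print(np.hypot(d[0],d[1]),d[2])
# cover angle if the bar sits at the grip point
print(np.degrees(2*np.arcsin(np.linalg.norm(d)/2/.1524)))
snap('side','s4');snap('wrist','w4')
a=cv2.resize(cv2.imread('pics/s4.png')[150:340,130:384],(800,598));cv2.imwrite('pics/s4b.png',a)
```

```text
[0.5619 0.0292 0.3906] 0.01087159726761952 31.141357719898224 [-11.2  -0.7  16.3]
0.07568986975606316 0.09053005714518036
45.55432501653249
```

View pics/s4b.png

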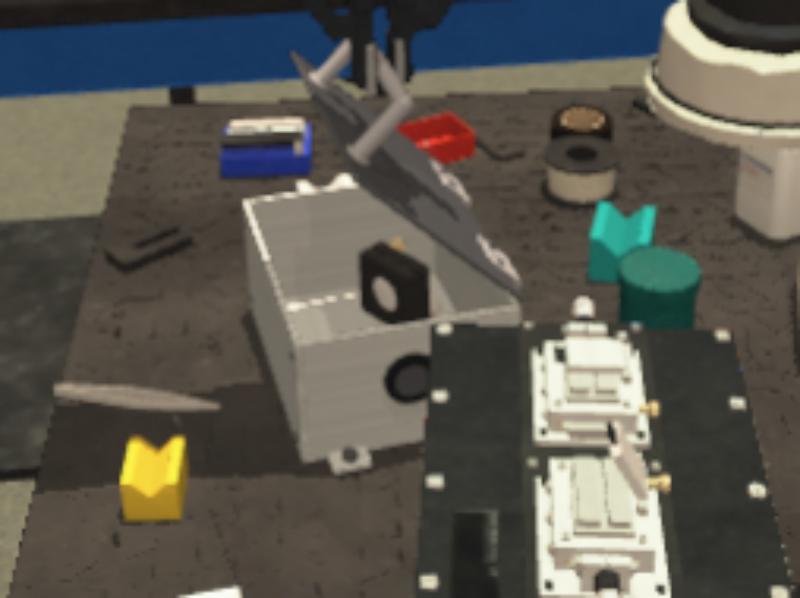

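The cover is open at about 45° in the gripper, with the mirror visible. The front left corner of the cover is at about (293,52) in the crop and the front right corner near (352,168). I'll check the angle against those.

Run:
```python
from h import *
y=np.radians(9.3);X=np.array([np.cos(y),np.sin(y),0]);Y=np.array([-np.sin(y),np.cos(y),0]);Z=np.array([0,0,1.])
H=np.array([.4875,.0172,.097])+.145*X
for t in (38,42,45,48,52):
    a=np.radians(t);f=-np.cos(a)*X+np.sin(a)*Z;n=np.sin(a)*X+np.cos(a)*Z
    P=[H+.156*f+.002*n+s*.096*Y for s in (1,-1)]+[H+.145*f+.047*n+s*.055*Y for s in (1,-1)]
    print(t,np.round((w2px('s4',P)-[130,150])*[800/254,598/190]).tolist())
s=r.observe();print(np.round(s['qd'],3),s['finger_force'],s['time_s'])
```

```text
38 [[274.0, 69.0], [336.0, 200.0], [335.0, 49.0], [376.0, 119.0]]
42 [[283.0, 57.0], [347.0, 186.0], [348.0, 40.0], [390.0, 109.0]]
45 [[290.0, 49.0], [356.0, 176.0], [358.0, 33.0], [401.0, 102.0]]
48 [[298.0, 40.0], [366.0, 167.0], [368.0, 27.0], [412.0, 96.0]]
52 [[309.0, 30.0], [379.0, 155.0], [382.0, 20.0], [427.0, 88.0]]
[-0.001  0.001  0.001 -0.    -0.001 -0.    -0.   ] 31.140246391296387 16.3
```

The observed corner at (293,52) and handle end at about (405,100) agree with 45°. The arm is still and the grip is firm, so I'm handing in.

```bash
python3 -c "
from station import r
print(r.sign_off())"
```

```text
the job is handed in; nothing more can be done
None
```

The V-block stands upright on the bare table at the robot's right, and the gripper is holding the cover still by its bar at about 45° (checked in the side camera); the job is handed in, but sign-off returned no verdict.

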